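Find the loose-capped glue bottle and set it aside

TASK

One of the two square white glue bottles in the wooden rack has a loose screw cap, the other is screwed tight. Where they stand, try to unscrew the caps by an eighth of a turn (anticlockwise seen from above) until you find the one that turns, and do not screw it back; then lift that bottle out, by its cap if you like, and lower it gently until it stands upright in the empty part of the shallow tray. Leave the tight bottle standing in its pocket of the rack.

Things in the scene. Friction and masses are not known exactly. Their poses are not given: they have to be found in the camera images.
- bottle_a_cap (a point): centre of the red screw cap of glue bottle A: on the bottle's axis, half-way up the cap, 122 mm above the bottle's underside. Fixed to the bottle (it does not turn with the cap); z up along the axis, x and y square to the body's sides. The cap stays on the bottle when turned, so the bottle can be carried by its cap.
- bottle_a: glue bottle A, origin at the centre of its underside, z up, 0.25 to 0.5 kg. White square body 54 x 54 mm, 85 mm high; then shoulder and 34 mm round neck, bare from 95 to 107 mm above the underside; then a red round cap, 44 mm diameter, 30 mm high (to 137 mm), with a 3 mm high white rib across its top that shows how far it is turned. Just one of A and B is loose; only twisting tells which.
- cap_a (a joint): turn of bottle A's cap relative to its bottle, rad, growing as it is unscrewed (anticlockwise from above); starts within 0.1 of 0. A loose cap turns easily (about 0.03 N m) and can go to 3, never coming off; a tight one does not turn: the fingers slip round it.
- bottle_b_cap (a point): the same point of glue bottle B, which looks and measures just like A.
- bottle_b: glue bottle B, just like A; origin at the centre of its underside, z up, 0.25 to 0.5 kg.
- cap_b (a joint): turn of bottle B's cap, as for bottle A.
- rack: fixed wooden rack, 86 mm (x) by 240 mm (y), 35 mm high; origin at the centre of its underside, on the table. Its two square pockets, 60 mm wide and 25 mm deep (floor 10 mm above the table), lie 75 mm to either side of its middle along y. Bottles A and B start upright in them, in either order; the pockets keep them from turning more than a few degrees.
- tray_free (a point): middle of the empty part of a fixed shallow wooden tray, on the upper face of its floor, 8 mm above the table. Tray 200 mm (x) by 220 mm (y) outside, 35 mm high, walls 8 mm; its middle lies 35 mm from this point along -y. A 45 mm high box of screws stands in it beyond that, its near side 70 to 80 mm from this point. Axes square to the walls, z up.
Not all that is in view belongs to the job. Leave any yellow look-alike of the bottle_b alone.

How it is judged:
On the way, in this order (a step that is already met when the one before it is completed fails the run):
1. the loose cap (only that one turns) is turned anticlockwise to at least 0.35 rad while its bottle still stands in the rack (((value of joint cap_a above 0.35 rad and distance of bottle_a_cap from where it was at the start of the episode below 0.02 m) or (value of joint cap_b above 0.35 rad and distance of bottle_b_cap from where it was at the start of the episode below 0.02 m))), for 0.1 s.
2. the bottle with the turned cap, still held, is lowered upright into the tray, its underside less than 20 mm above the tray floor (((value of joint cap_a above 0.2 rad and contact force between the fingers and bottle_a above 0.5 N and z of bottle_a in the frame of tray_free below 0.02 m and x of bottle_a in the frame of tray_free between -0.075 and 0.075 m and y of bottle_a in the frame of tray_free between -0.075 and 0.075 m and angle between bottle_a's own z axis and vertical below 0.26 rad) or (value of joint cap_b above 0.2 rad and contact force between the fingers and bottle_b above 0.5 N and z of bottle_b in the frame of tray_free below 0.02 m and x of bottle_b in the frame of tray_free between -0.075 and 0.075 m and y of bottle_b in the frame of tray_free between -0.075 and 0.075 m and angle between bottle_b's own z axis and vertical below 0.26 rad))), for 0.05 s.
At the end, for the whole second after the job is handed in: The loose-capped bottle, cap still turned above 0.2 rad, stands at rest on the tray floor, upright within 6 degrees, within 75 mm of the middle of the empty part along x and y; the tight one stands at rest in its pocket, within 20 mm of its start and 10 degrees of upright (((value of joint cap_a above 0.2 rad and x of bottle_a in the frame of tray_free between -0.075 and 0.075 m and y of bottle_a in the frame of tray_free between -0.075 and 0.075 m and z of bottle_a in the frame of tray_free below 0.006 m and angle between bottle_a's own z axis and vertical below 0.1 rad and linear speed of each of bottle_a, bottle_b below 0.02 m/s and distance of bottle_b from where it was at the start of the episode below 0.02 m and angle between bottle_b's own z axis and vertical below 0.17 rad) or (value of joint cap_b above 0.2 rad and x of bottle_b in the frame of tray_free between -0.075 and 0.075 m and y of bottle_b in the frame of tray_free between -0.075 and 0.075 m and z of bottle_b in the frame of tray_free below 0.006 m and angle between bottle_b's own z axis and vertical below 0.1 rad and linear speed of each of bottle_b, bottle_a below 0.02 m/s and distance of bottle_a from where it was at the start of the episode below 0.02 m and angle between bottle_a's own z axis and vertical below 0.17 rad))); the robot touches nothing.
It fails at once if a glue bottle is knocked over (tilted more than 35 degrees) (angle between any of bottle_a, bottle_b's own z axis and vertical above 0.6 rad).
It also fails if it takes over 48 s, if anything falls off the work surface, if the arm or the gripper's body presses on something with over 40 N, if the wrist force passes 120 N, or if a joint passes its speed limit or range.

ROBOT

A 6-joint arm with a two-finger parallel gripper is mounted at the origin on the work surface. World frame = base frame: x ahead of the robot, y to its left, z up, the work surface at z = 0. Lengths are in m, angles in rad, forces in N, time in s.
With the tool pointing down it reaches from about 0.325 to 0.9 m from the base axis. Payload 3.5 kg.
Tool frame: the origin (TCP) lies midway between the tips of the shut fingers; the grasp point (between the pads) lies 19 mm behind it (hold_point_z is the distance from the TCP to the grasp point, in m); z points along the fingers, y is the line along which they close (so a half turn about z gives the same grasp; the last joint's range is limited). The gripper opens to 85 mm and grips with 20 to 120 N. Pads are 22 mm wide; open, the fingers measure 114 mm over their backs; the gripper's body (76 mm by 85 mm) begins 54 mm behind the grasp point. The pads swing forward as they close: fully open they stand 13 mm farther back than shut.
Start: joints at [1.125, 0.276, -0.026, 1.268, 0, 1.467], TCP at [0.21, 0.589, 0.231] pointing down, gripper open.
Joint ranges: [-3.12, 3.12], [-0.85, 1.88], [-1.08, 1.24], [-1.95, 2.15], [-1.57, 1.53], [-3.14, 3.14]. Speed limits (rad/s): [2.57, 2.57, 3.14, 3.14, 3.14, 3.14].

INTERFACE

Orientations are given as a rotation vector (axis times angle).
In Python, from station import * gives the robot as it stands.
- The arm moves only by the tool step_arm, never from a script. Its argument "steps" is a list of rows, each a list of 5 numbers: the closure, from 0 (fully open) to 1 (shut), then the shift along the world's x, y, z scaled (see below), then the turn about the world's z scaled (see below). A call has 1 to 5 rows; each row shifts and turns the commanded pose from where the row before left it; what a row does not reach is not made up. The controller multiplies each number of a shift by 0.06 m and each number of a turn by pi rad. A row lasts 1/8 s, in which the tool goes at most 62.5 mm and 10.7 degrees, less where a joint would pass 70% of its speed; a pose out of reach is approached as far as the arm can. A call with a number of a shift or a turn outside -1 to 1 is refused whole. A call with a gripper value outside its range is refused whole. The fingers move at their own pace and stop on an object; the grip force is fixed at half the most. Time passes only in rows, so rows that do not move let the fingers close. It gives the time, the measured TCP pose, the force, the opening and the grip force at its end, in the units of the state.
- state(): the state, without advancing time (a new reading comes with each control period).
- read_camera(name): name is "scene" or "top" or "wrist"; returns (picture, depth): 400x640x3 uint8, red, green, blue; 400x640 float32, m along the optical axis (not along the pixel's ray), 0 where there is no reading.
- camera_model(name): a dict with "fx", "fy", "cx", "cy" (pixels), "extrinsics" (4x4, takes a point from camera to world coordinates); the wrist camera has in their place "tool_from_camera" (4x4, takes a point from camera to tool coordinates, whose origin is the TCP and whose axes are the flange's). Camera axes: x right, y down, z forward; pixel columns grow to the right and rows downward; lengths in m; the calibration is good to about 2 mm. A picture is of the moment at which its call begins: read the wrist's pose just before it. camera_model takes no time and is no camera call.
- sign_off(): hands the job in; it is judged then, once.
The state is a dict: "t": time; "joint_positions": joint angles; "joint_vel": joint speeds; "joint_efforts": joint torques, N m; "position": TCP position; "eef_rot": TCP orientation; "contact_force": force on the tool from outside, world axes, zero at the start; "wrist_torque": the same for the moment, N m; "width": finger opening in m; "grasp_force": force on a finger pad.
Only numpy, scipy, OpenCV 4.12 (cv2) and the standard library are available. Lean on these libraries where they do the work, as an engineer would, in place of code of your own. Each camera call takes 0.05 s, during which the arm holds its last target. There are 200 camera calls.

## Working session

There is one attempt and no reset: what is moved stays moved. The work goes in short steps, Python scripts to look and compute and a tool call to move; the robot and the scene stay as the last step left them, time stands still between calls to the robot, and variables do not carry over. Pictures are saved under pics/ and viewed, at most 10 in all, crops included, and the job is handed in when it is done.

Besides the shell and the picture viewer there is one more tool, called as name(argument=value, ...), one argument or row to a line, values as JSON. step_arm: Moves the arm, as the interface text tells. Its arguments: {"type":"object","properties":{"steps":{"type":"array","items":{"type":"array","items":{"type":"number"}}}},"required":["steps"]}

```bash
mkdir -p pics; python3 - <<'E'
from station import *
import cv2,numpy as np
s=state();print(s['t'],s['position'],s['eef_rot'],s['width'])
for n in("scene","top"):
    p,d=read_camera(n);np.savez(n+'.npz',p=p,d=d);cv2.imwrite(f'pics/{n}0.png',p[:,:,::-1])
    print(n,camera_model(n))
E
```

```text
0.0 [0.20972976 0.58792186 0.23012941] [-0.53567886 -3.09496117  0.00339785] 0.08525414933241927
scene {'fx': 463.3310647460463, 'fy': 463.3310647460463, 'cx': 321.7408071814235, 'cy': 195.2238557464866, 'extrinsics': array([[-2.12824029e-02,  8.15716625e-01, -5.78060072e-01,
         1.09584461e+00],
       [ 9.99773502e-01,  1.74020414e-02, -1.22520968e-02,
         1.59998205e-02],
       [ 6.51862254e-05, -5.78189897e-01, -8.15902224e-01,
         8.47208873e-01],
       [ 0.00000000e+00,  0.00000000e+00,  0.00000000e+00,
         1.00000000e+00]])}
top {'fx': 428.13440018742546, 'fy': 428.13440018742546, 'cx': 313.02619142092, 'cy': 201.58815307061568, 'extrinsics': array([[ 0.01543776, -0.98080787,  0.19436459,  0.4099213 ],
       [-0.99937002, -0.0089228 ,  0.03435031, -0.01312927],
       [-0.03195677, -0.19477244, -0.98032773,  0.96601442],
       [ 0.        ,  0.        ,  0.        ,  1.        ]])}
```

View pics/scene0.png

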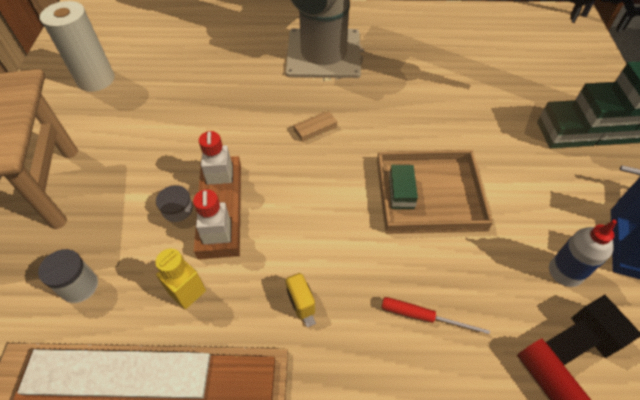

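View pics/top0.png

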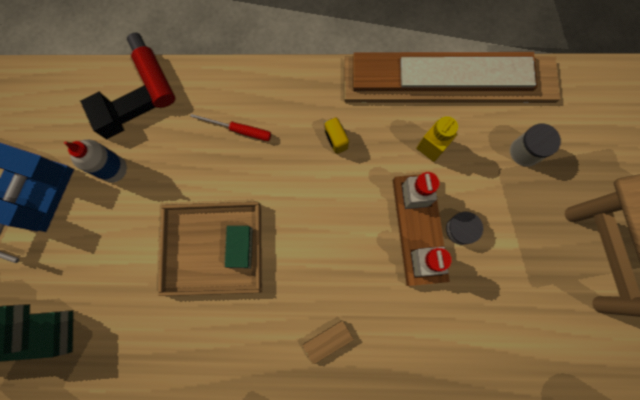

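The scene view shows two red-capped white bottles in the rack at (215,155) and (212,215). The yellow look-alike at (180,278) is to be left alone. The tray is at (433,190) with the green box on its left (-y) side, and a dark can stands by the rack at (172,203). The top view agrees: caps at (427,184) and (438,260), tray at (210,249), can at (465,228).

```bash
cat >h.py <<'E'
import cv2,numpy as np
from station import *
def load(n):
    z=np.load(n+'.npz');return z['p'],z['d'],camera_model(n)
def pts(d,c):
    v,u=np.mgrid[:400,:640];P=np.stack([(u-c['cx'])/c['fx']*d,(v-c['cy'])/c['fy']*d,d],-1)
    E=c['extrinsics'];return P@E[:3,:3].T+E[:3,3]
def ray(c,uv,z):
    E=c['extrinsics'];q=E[:3,:3]@np.array([(uv[0]-c['cx'])/c['fx'],(uv[1]-c['cy'])/c['fy'],1]);o=E[:3,3]
    return o+q*(z-o[2])/q[2]
E
python3 - <<'E'
from h import *
for n,rois in(("top",[(410,165,445,200),(420,243,455,276)]),("scene",[(190,180,232,222),(192,125,230,160)])):
    p,d,c=load(n);W=pts(d,c);hsv=cv2.cvtColor(p,cv2.COLOR_RGB2HSV)
    red=((hsv[...,0]<8)|(hsv[...,0]>172))&(hsv[...,1]>150)&(hsv[...,2]>70)
    for a in rois:
        R=np.zeros_like(red);R[a[1]:a[3],a[0]:a[2]]=1
        m=red&R&(d>0);q=W[m];zt=np.percentile(q[:,2],95)
        Z=W[...,2]; t=R&(Z>zt-.008)&(Z<zt+.012)
        vv,uu=np.nonzero(t);(cc,r)=cv2.minEnclosingCircle(np.stack([uu,vv],1).astype(np.float32))
        qt=W[t];print(n,a,'ztop',zt.round(3),'n',t.sum(),'mean',qt.mean(0).round(4),'circ',ray(c,cc,.147).round(4),r, np.ptp(qt[:,:2],axis=0))
        # rib direction: white in top
        w=t&(hsv[...,1]<110); 
        if w.sum()>5:
            x=W[w][:,:2];u=np.linalg.svd(x-x.mean(0))[2][0];print('  rib',np.degrees(np.arctan2(u[1],u[0])),x.mean(0),w.sum())
p,d,c=load("top");W=pts(d,c);Z=W[...,2]
def box(name,a,z0,z1):
    R=np.zeros(Z.shape,bool);R[a[1]:a[3],a[0]:a[2]]=1;m=R&(Z>z0)&(Z<z1)
    q=W[m];r=cv2.minAreaRect((q[:,:2]*1000).astype(np.float32));print(name,m.sum(),np.percentile(q[:,2],[5,50,95]).round(3),r)
box('tray',(140,185,280,310),.025,.04)
box('box',(215,215,256,275),.043,.065)
box('rack',(385,165,460,300),.028,.041)
box('can',(440,205,490,248),.02,.2)
box('yellow',(410,110,465,165),.1,.2)
box('table',(280,180,380,300),-.05,.05)
E
```

```text
top (410, 165, 445, 200) ztop 0.15 n 402 mean [ 0.6125 -0.2081  0.1477] circ [ 0.6127 -0.2081  0.147 ] 11.453998565673828 [0.04227264 0.04343544]
  rib -170.86473653077698 [ 0.61314495 -0.20825884] 56
top (420, 243, 455, 276) ztop 0.15 n 441 mean [ 0.4643 -0.2242  0.1478] circ [ 0.4649 -0.2248  0.147 ] 12.099030494689941 [0.04143066 0.04266485]
  rib -171.12810623763917 [ 0.4641216 -0.2243116] 64
scene (190, 180, 232, 222) ztop 0.149 n 409 mean [ 0.615  -0.2092  0.1468] circ [ 0.616 -0.209  0.147] 12.3856782913208 [0.04477282 0.04268829]
  rib 9.271302697615345 [ 0.61233027 -0.20975997] 56
scene (192, 125, 230, 160) ztop 0.149 n 313 mean [ 0.4663 -0.2259  0.1469] circ [ 0.4677 -0.2255  0.147 ] 11.04546070098877 [0.04492708 0.04416952]
  rib 8.28212717671297 [ 0.46341037 -0.22662543] 44
tray 1605 [0.028 0.035 0.038] ((490.3170166015625, 245.23236083984375), (200.1207733154297, 221.13369750976562), 2.7557666301727295)
box 1019 [0.05  0.053 0.056] ((492.9951477050781, 180.22100830078125), (90.53900909423828, 51.17509460449219), 0.7453523874282837)
rack 2590 [0.032 0.036 0.039] ((541.3317260742188, -236.89529418945312), (239.95591735839844, 126.96980285644531), 6.199018478393555)
can 998 [0.034 0.042 0.045] ((535.9037475585938, -290.05596923828125), (69.84585571289062, 114.91120910644531), 11.323291778564453)
yellow 479 [0.114 0.137 0.141] ((732.772705078125, -253.58470153808594), (43.714019775390625, 43.35706329345703), 1.5908989906311035)
table 11960 [-0.002  0.001  0.003] ((518.4136352539062, -18.130447387695312), (270.91448974609375, 230.23825073242188), 0.7486391067504883)
```

step_arm(
  steps=[
    [0,0.42,-0.83,0,0],
    [0,0.42,-0.83,0,0],
    [0,0.42,-0.83,0,0],
    [0,0.42,-0.83,0,0],
    [0,0.42,-0.83,0,0],
  ],
)

```text
t: 0.72
position: [0.3363, 0.3378, 0.2309]
eef_rot: [-0.535, -3.096, 0.001]
contact_force: [0.4, 0.0, -0.0]
width: 0.0855
grasp_force: 0.0
```

step_arm(
  steps=[
    [0,0.42,-0.83,0,0],
    [0,0.42,-0.83,0,0],
    [0,0.42,-0.83,0,0],
    [0,0.42,-0.83,0,0],
    [0,0.42,-0.83,0,0],
  ],
)

```text
t: 1.35
position: [0.4624, 0.0889, 0.2311]
eef_rot: [-0.536, -3.095, -0.0]
contact_force: [-0.5, 0.7, -0.3]
width: 0.0852
grasp_force: 0.0
```

step_arm(
  steps=[
    [0,0.42,-0.83,0,0],
    [0,0.42,-0.83,0,0],
    [0,0.42,-0.83,0,0],
    [0,0.42,-0.83,0,0],
    [0,0.42,-0.83,0,0],
  ],
)

```text
t: 1.98
position: [0.5884, -0.16, 0.2308]
eef_rot: [-0.536, -3.095, -0.001]
contact_force: [1.0, 0.2, 0.3]
width: 0.0855
grasp_force: 0.0
```

```bash
python3 -c "
from station import *
s=state();print(s)"
```

```text
{'t': 1.975, 'joint_positions': array([-3.71665582e-01,  2.50288577e-01, -6.15530948e-02,  1.25976333e+00,
        1.92795882e-04, -2.86030961e-02]), 'joint_vel': array([-0.51982087,  0.5076817 ,  0.64214543,  0.12517551,  0.00170015,
       -0.52017363]), 'joint_efforts': array([  1.16777971, -45.60616136,  27.27231681,   0.05062359,
        -0.11638441,   0.33633144]), 'position': array([ 0.58835704, -0.16004335,  0.23077672]), 'eef_rot': array([-5.36113973e-01, -3.09474517e+00, -5.49195492e-04]), 'contact_force': array([0.99975014, 0.20222431, 0.31292614]), 'wrist_torque': array([ 0.03532968, -0.05366894,  0.00092965]), 'grasp_force': 0.0, 'width': 0.08545100983744054}
```

step_arm(
  steps=[
    [0,0.41,-0.8,0,0],
    [0,0,0,0,0],
    [0,0,0,-0.8,0],
    [0,0,0,-0.7,0],
    [0,0,0,-0.5,0],
  ],
)

```text
t: 2.6
position: [0.6106, -0.2046, 0.1087]
eef_rot: [-0.534, -3.092, -0.002]
contact_force: [-0.1, 0.1, 0.7]
width: 0.0856
grasp_force: 0.0
```

```bash
python3 - <<'E'
from h import *
s=state();p,d=read_camera('wrist');cv2.imwrite('pics/w1.png',p[:,:,::-1]);print(s['position'],camera_model('wrist'))
E
```

```text
[ 0.61062821 -0.20455064  0.10868946] {'fx': 357.8626416875159, 'fy': 357.8626416875159, 'cx': 316.69466468876186, 'cy': 206.07749480919765, 'tool_from_camera': array([[-2.62124407e-04, -9.49112436e-01, -3.14937319e-01,
         8.06133992e-02],
       [ 9.99999624e-01,  1.13785542e-05, -8.66597316e-04,
         2.08665124e-04],
       [ 8.26081821e-04, -3.14937428e-01,  9.49112077e-01,
        -1.43505816e-01],
       [ 0.00000000e+00,  0.00000000e+00,  0.00000000e+00,
         1.00000000e+00]])}
```

View pics/w1.png

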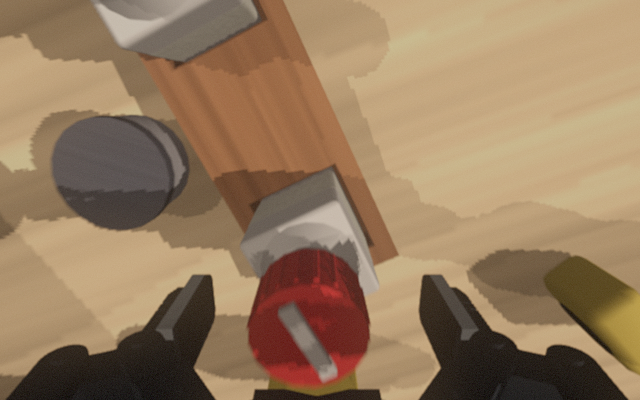

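The wrist view shows the cap at (307,325), between the fingers at (205,300) and (437,300). It is a few mm left of centre, so I correct by 4 mm and close.

step_arm(
  steps=[
    [0,0.03,-0.06,0,0],
    [1,0,0,0,0],
    [1,0,0,0,0],
    [1,0,0,0,0],
    [1,0,0,0,0],
  ],
)

```text
t: 3.28
position: [0.6158, -0.2102, 0.1134]
eef_rot: [0.535, 3.092, -0.0]
contact_force: [-0.5, 0.9, 6.2]
width: 0.0426
grasp_force: 61.0
```

step_arm(
  steps=[
    [1,0,0,0,0],
    [1,0,0,0,0],
    [1,0,0,0,0],
    [1,0,0,0,0],
  ],
)

```text
t: 3.78
position: [0.6158, -0.2102, 0.1134]
eef_rot: [0.535, 3.092, -0.0]
contact_force: [-0.7, 1.9, 6.5]
width: 0.0426
grasp_force: 61.0
```

step_arm(
  steps=[
    [1,0,0,0,0.03],
    [1,0,0,0,0.03],
    [1,0,0,0,0.03],
    [1,0,0,0,0],
  ],
)

```text
t: 4.28
position: [0.616, -0.2097, 0.1134]
eef_rot: [0.092, 3.137, 0.001]
contact_force: [1.0, 1.5, 5.8]
width: 0.0426
grasp_force: 61.0
```

```bash
python3 -c "
from station import *
s=state();print(s['wrist_torque'],s['contact_force'],s['joint_positions'],s['eef_rot'])"
```

```text
[ 0.48266892 -0.0028904   0.04734052] [0.95153198 1.48720958 5.75118664] [-0.42819938  0.39760903 -0.11622105  1.05377158  0.00190342 -0.36930309] [9.23874977e-02 3.13654913e+00 8.05978729e-04]
```

step_arm(
  steps=[
    [1,0,0,0,0.03],
    [1,0,0,0,0.03],
    [1,0,0,0,0.03],
    [1,0,0,0,0.03],
    [1,0,0,0,0.03],
  ],
)

```text
t: 4.9
position: [0.6158, -0.2089, 0.1135]
eef_rot: [-0.646, 3.07, 0.002]
contact_force: [0.0, 4.2, 7.6]
width: 0.0426
grasp_force: 61.1
```

```bash
python3 - <<'E'
from h import *
s=state();print(s['wrist_torque'],s['contact_force'],s['joint_positions'],s['eef_rot'])
p,d=read_camera('wrist');cv2.imwrite('pics/w2.png',p[:,:,::-1])
E
```

```text
[ 0.99737879  0.12343858 -0.06685657] [0.03069652 4.23563962 7.57309666] [-0.42788629  0.39741026 -0.11634882  1.05470132  0.00338219 -0.8428812 ] [-6.46409867e-01  3.07039810e+00  2.09565124e-03]
```

View pics/w2.png

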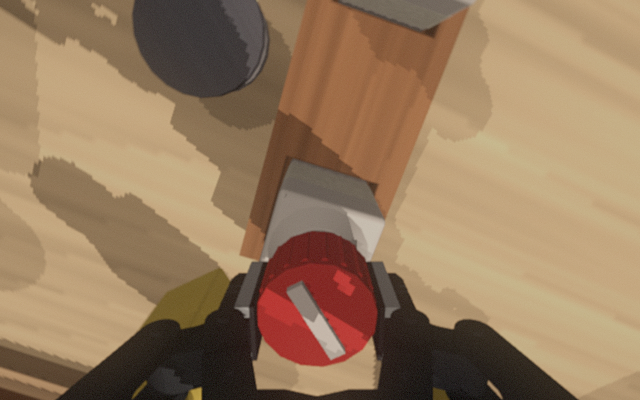

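The rib kept its angle to the gripper ((290,285) to (340,355)) while the rack turned about 43° beneath it. The twist torque was only about 0.05 N m and the body still sits square in its pocket. This far bottle is the loose one, so I lift it.

step_arm(
  steps=[
    [1,0,0,0,0],
    [1,0,0,0.2,0],
    [1,0,0,0.3,0],
    [1,0,0,0.4,0],
    [1,0,0,0.5,0],
  ],
)

```text
t: 5.58
position: [0.6135, -0.21, 0.1957]
eef_rot: [0.64, -3.073, -0.001]
contact_force: [-0.5, 0.5, -3.9]
width: 0.0427
grasp_force: 61.4
```

step_arm(
  steps=[
    [1,-0.05,0.2,0,0],
    [1,-0.1,0.4,0,0],
    [1,-0.16,0.6,0,0],
    [1,-0.16,0.6,0,0],
    [1,-0.16,0.6,0,0],
  ],
)

```text
t: 6.2
position: [0.5737, -0.0629, 0.193]
eef_rot: [0.642, -3.071, -0.004]
contact_force: [-0.8, 0.6, -3.7]
width: 0.0428
grasp_force: 61.8
```

step_arm(
  steps=[
    [1,-0.16,0.6,0,0],
    [1,-0.16,0.6,0,0],
    [1,-0.16,0.6,0,0],
    [1,-0.16,0.6,0,0],
    [1,-0.16,0.6,0,0],
  ],
)

```text
t: 6.82
position: [0.5251, 0.1162, 0.1931]
eef_rot: [0.642, -3.071, -0.002]
contact_force: [0.3, 0.2, -4.1]
width: 0.0425
grasp_force: 61.8
```

step_arm(
  steps=[
    [1,-0.16,0.6,0,0],
    [1,-0.16,0.6,0,0],
    [1,-0.16,0.6,0,0],
    [1,-0.1,0.4,0,0],
    [1,0,0,0,0],
  ],
)

```text
t: 7.45
position: [0.4904, 0.2477, 0.1933]
eef_rot: [0.647, -3.07, 0.0]
contact_force: [-0.8, -0.8, -4.7]
width: 0.0426
grasp_force: 62.1
```

```bash
python3 - <<'E'
from h import *
s=state();print(s['position'],s['eef_rot'],s['contact_force'],s['width'])
p,d=read_camera('scene');cv2.imwrite('pics/s2.png',p[:,:,::-1])
E
```

```text
[0.49035961 0.24773062 0.19330917] [ 6.46596861e-01 -3.06983626e+00  5.26685077e-05] [-0.80343358 -0.77213147 -4.74411669] 0.04261308076681796
```

View pics/s2.png

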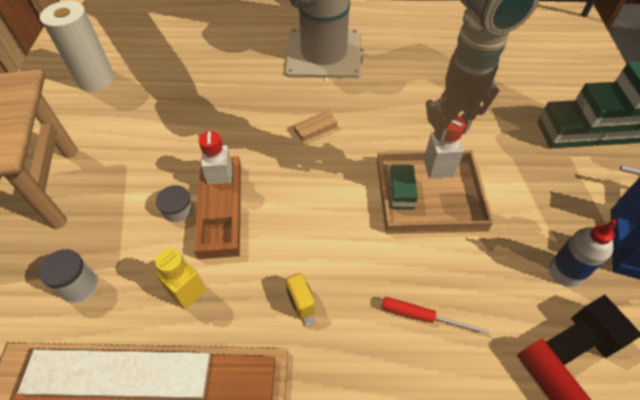

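The bottle hangs above the tray at (443,155), and the other bottle still stands in the rack at (215,158). Next I shift 30 mm in +y and lower.

step_arm(
  steps=[
    [1,0,0.3,0,0],
    [1,0,0.2,0,0],
    [1,0,0,-0.3,0],
    [1,0,0,-0.4,0],
    [1,0,0,-0.2,0],
  ],
)

```text
t: 8.12
position: [0.4922, 0.2749, 0.1386]
eef_rot: [0.64, -3.071, 0.002]
contact_force: [0.3, -0.3, -3.6]
width: 0.0426
grasp_force: 62.1
```

step_arm(
  steps=[
    [1,0,0,-0.1,0],
    [1,0,0,-0.1,0],
    [1,0,0,-0.05,0],
    [1,0,0,-0.05,0],
    [1,0,0,0,0],
  ],
)

```text
t: 8.75
position: [0.4939, 0.2761, 0.1234]
eef_rot: [-0.641, 3.075, 0.0]
contact_force: [0.4, -0.1, -3.8]
width: 0.0428
grasp_force: 62.1
```

```bash
python3 - <<'E'
from h import *
s=state();print(s['position'],s['contact_force'],s['wrist_torque'])
p,d=read_camera('scene');cv2.imwrite('pics/s3.png',cv2.resize(p[60:260,360:520,::-1],None,fx=3,fy=3))
E
```

```text
[0.49392414 0.27606845 0.12339529] [ 0.38465146 -0.05249878 -3.76011132] [-0.05090964 -0.01927867 -0.03915353]
```

View pics/s3.png

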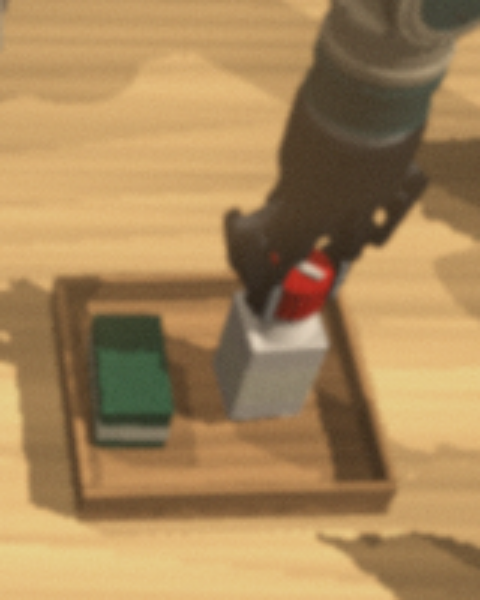

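The bottle hangs roughly upright just above the tray's empty floor, between the box and the right wall. The weight is still on the gripper, so I keep lowering gently.

step_arm(
  steps=[
    [1,0,0,-0.05,0],
    [1,0,0,-0.05,0],
    [1,0,0,-0.03,0],
    [1,0,0,0,0],
  ],
)

```text
t: 9.3
position: [0.4936, 0.276, 0.1152]
eef_rot: [0.641, -3.075, 0.0]
contact_force: [-0.8, 0.0, -3.7]
width: 0.0428
grasp_force: 62.1
```

step_arm(
  steps=[
    [1,0,0,-0.03,0],
    [1,0,0,-0.03,0],
    [1,0,0,0,0],
  ],
)

```text
t: 9.68
position: [0.4937, 0.276, 0.1117]
eef_rot: [0.641, -3.075, 0.0]
contact_force: [-0.1, 0.5, -4.4]
width: 0.0426
grasp_force: 62.1
```

step_arm(
  steps=[
    [1,0,0,-0.03,0],
    [1,0,0,-0.02,0],
    [1,0,0,0,0],
  ],
)

```text
t: 10.05
position: [0.4946, 0.2765, 0.1115]
eef_rot: [-0.641, 3.073, 0.001]
contact_force: [-3.4, -1.5, 8.0]
width: 0.0424
grasp_force: 63.3
```

step_arm(
  steps=[
    [1,0,0,-0.02,0],
    [1,0,0,-0.02,0],
    [1,0,0,0,0],
  ],
)

```text
t: 10.42
position: [0.4953, 0.2768, 0.1115]
eef_rot: [-0.641, 3.072, 0.001]
contact_force: [-7.3, -3.0, 19.9]
width: 0.0426
grasp_force: 64.5
```

step_arm(
  steps=[
    [1,0,0,0.04,0],
    [1,0,0,0,0],
    [0.3,0,0,0,0],
    [0,0,0,0,0],
    [0,0,0,0,0],
  ],
)

```text
t: 11.05
position: [0.494, 0.276, 0.1087]
eef_rot: [0.641, -3.075, 0.0]
contact_force: [0.3, -1.0, 0.4]
width: 0.0855
grasp_force: 0.0
```

step_arm(
  steps=[
    [0,0,0,0,0],
    [0,0,0,0,0],
    [0,0,0,0.3,0],
    [0,0,0,0.6,0],
    [0,0,0,0.8,0],
  ],
)

```text
t: 11.68
position: [0.4932, 0.2757, 0.212]
eef_rot: [0.641, -3.074, 0.001]
contact_force: [0.3, 0.8, 0.8]
width: 0.0853
grasp_force: 0.0
```

step_arm(
  steps=[
    [0,0,0,0.8,0],
    [0,-0.4,-0.8,0,0],
    [0,-0.4,-0.8,0,0],
    [0,-0.2,-0.9,0,0],
    [0,0,0,0,0],
  ],
)

```text
t: 12.3
position: [0.4331, 0.1236, 0.2604]
eef_rot: [-0.634, 3.075, -0.001]
contact_force: [1.4, 0.1, 0.9]
width: 0.0853
grasp_force: 0.0
```

```bash
python3 - <<'E'
from h import *
s=state();print(s['position'],s['contact_force'],s['width'])
for n in('scene','top'):
    p,d=read_camera(n);np.savez(n+'.npz',p=p,d=d);W=pts(d,camera_model(n));hsv=cv2.cvtColor(p,cv2.COLOR_RGB2HSV)
    red=((hsv[...,0]<8)|(hsv[...,0]>172))&(hsv[...,1]>150)&(hsv[...,2]>70)
    for x0,x1,y0,y1 in((.4,.6,.2,.36),(.4,.53,-.3,-.15)):
        m=red&(W[...,0]>x0)&(W[...,0]<x1)&(W[...,1]>y0)&(W[...,1]<y1)&(W[...,2]>.1);
        if m.any():
            zt=np.percentile(W[m][:,2],95);t=m&(W[...,2]>zt-.008);print(n,zt,W[t].mean(0),t.sum())
    cv2.imwrite(f'pics/end_{n}.png',p[:,:,::-1])
E
```

```text
[0.43313323 0.12360926 0.2604302 ] [1.35493504 0.12469755 0.90998303] 0.0852521684591634
scene 0.14687471809558467 [0.49480611 0.27223524 0.14463122] 247
scene 0.14858019850201976 [ 0.46711069 -0.22507807  0.14647431] 255
top 0.1494931639697486 [ 0.46426182 -0.22393709  0.14743575] 350
```

View pics/end_scene.png

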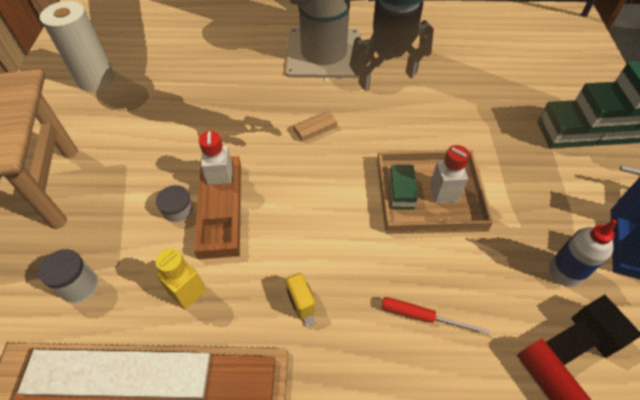

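The loose bottle stands upright in the tray's empty part at (450,175), its cap top at the expected height. The tight bottle is unmoved in the rack at (215,158), and the gripper touches nothing.

```bash
python3 -c "
from station import *
print(sign_off())"
```

```text
the job is handed in; nothing more can be done
None
```

I handed the job in: the far bottle had the loose cap, so I unscrewed it about 0.75 rad and stood the bottle upright in the tray's empty part, leaving the other one untouched in its pocket and never twisting it; no verdict came back.

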